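# Pack the speaker repair kit

## Robot

A 6-joint arm with a two-finger parallel gripper is mounted at the origin on the work surface. World frame = base frame: x ahead of the robot, y to its left, z up, the work surface at z = 0. Lengths are in mm, angles in rad, forces in N, time in s.
With the tool pointing down it reaches from about 300 to 750 mm from the base axis. Payload 8.5 kg.
Tool frame: the origin (TCP) lies midway between the tips of the shut fingers; the grasp point (between the pads) lies 19 mm behind it (tcp_to_grasp is the distance from the TCP to the grasp point, in mm); z points along the fingers, y is the line along which they close (so a half turn about z gives the same grasp; the last joint's range is limited). The gripper opens to 88 mm and grips with 3 to 60 N. Pads are 18 mm wide; open, the fingers measure 123 mm over their backs; the gripper's body (75 mm by 187 mm) begins 45 mm behind the grasp point.
Start: joints at [0.977, 0.381, 1.297, -0, 1.464, -0.215], TCP at [203.383, 510.995, 238.748] pointing down, gripper open.
Joint ranges: [-3.11, 3.11], [-0.89, 2.33], [0.22, 2.48], [-1.42, 4.56], [0.17, 2.85], [-2.88, 2.88]. Speed limits (rad/s): [2.39, 2.39, 3.14, 3.14, 3.14, 3.14].

## Interface

Orientations are given as a unit quaternion [x, y, z, w].
In Python, from bench import get_state, capture, get_calibration, finish_job, tcp_to_grasp gives the robot as it stands.
- The arm moves only by the shell command python3 -m handwheel 'ROWS'. ROWS is JSON, a list that holds one entry, the list of rows, each a list of 7 numbers: the closure, from 0 (fully open) to 1 (shut), then the shift along the tool's x, y, z each as a share of 0.03 m, from -1 to 1, then the turn, a rotation vector about the tool's x, y, z each as a share of 0.1 rad, from -1 to 1. In form: [[[jaw, tx, ty, tz, ax, ay, az], ...]]. A call has 1 to 20 rows; each row shifts and turns the commanded pose from where the row before left it, along the tool's axes as they then stand; what a row does not reach is not made up. A row lasts 1/12 s, in which the tool goes at most 41.7 mm and 7.16 degrees, less where a joint would pass 70% of its speed; a pose out of reach is approached as far as the arm can. A call with a number of a shift or a turn outside -1 to 1 is refused whole. A call with a gripper value outside its range is refused whole. The fingers move at their own pace and stop on an object; the grip force is fixed at half the most. Time passes only in rows, so rows that do not move let the fingers close. It gives the time, the measured TCP pose, the force, the opening and the grip force at its end, in the units of the state.
- get_state(): the state, without advancing time (a new reading comes with each control period).
- capture(name): name is "scene" or "top" or "wrist"; returns the picture (400x640x3 uint8, red, green, blue); there is no depth.
- get_calibration(name): a dict with "K" (3x3 intrinsics, pixels), "R" (3x3) and "t" (3): a world point X has camera coordinates R X + t. Camera axes: x right, y down, z forward; pixel columns grow to the right and rows downward; lengths in mm; the calibration is good to about 2 mm. The wrist camera is an equidistant fisheye: a pixel r from the principal point sees the ray r / f radians off the axis. A picture is of the moment at which its call begins: read the wrist's pose just before it. get_calibration takes no time and is no camera call; for the wrist camera it gives the pose at the moment of the call.
- finish_job(): hands the job in; it is judged then, once.
The state is a dict: "time_s": time; "joints": joint angles; "qd": joint speeds; "effort": joint torques, N m; "ee_pos": TCP position; "eef_rot": TCP orientation; "contact_force": force on the tool from outside, world axes, zero at the start; "wrist_torque": the same for the moment, N m; "width": finger opening in mm; "grasp_force": force on a finger pad.
Only numpy, scipy, OpenCV 4.12 (cv2) and the standard library are available. Lean on these libraries where they do the work, as an engineer would, in place of code of your own. Each camera call takes 0.05 s, during which the arm holds its last target. There are 200 camera calls.

## Task

Pack the kit for a speaker repair into the grey tray: set the loudspeaker with the blue cone on the blue mat and the transformer with the yellow tape on the yellow mat, and only after both of these the green battery cell on the green mat, each upright in the middle of its mat and let go. The cell is sunk in the black tester; pressing its red lever all the way down lifts the cell so that it can be grasped. Leave the white-coned loudspeaker and the white-taped transformer where they are.

Things in the scene. Friction and masses are not known exactly. Their poses are not given: they have to be found in the camera images.
- driver_blue: round loudspeaker driver lying on its magnet, cone up: 52 mm across, 32 mm high (a dome adds 4 mm in the middle of the top); the top 12 mm is a plain black cylindrical rim 52 mm across (the grip), below it narrows to a 40 mm magnet. Origin: centre of its underside, z up. About 120 g. Its cone is blue; it belongs on the blue mat.
- driver_white: round loudspeaker driver lying on its magnet, cone up: 52 mm across, 32 mm high (a dome adds 4 mm in the middle of the top); the top 12 mm is a plain black cylindrical rim 52 mm across (the grip), below it narrows to a 40 mm magnet. Origin: centre of its underside, z up. About 120 g. Its cone is white; it is a look-alike and stays where it is.
- transformer_yellow: small transformer standing on its base plate: 48 mm along its x, 40 mm along its y, 38 mm high; steel core, taped coil showing on both y sides (34 mm along x, 40 mm across in y, 5 to 35 mm up; grip it across y). Origin: centre of its underside, z up. About 220 g. Its tape is yellow; it belongs on the yellow mat.
- transformer_white: small transformer standing on its base plate: 48 mm along its x, 40 mm along its y, 38 mm high; steel core, taped coil showing on both y sides (34 mm along x, 40 mm across in y, 5 to 35 mm up; grip it across y). Origin: centre of its underside, z up. About 220 g. Its tape is white; it is a look-alike and stays where it is.
- cell: upright battery cell, green sleeve, steel nub on top: 26 mm across, 50 mm high with its 3 mm nub. Origin: centre of its underside, z up. About 70 g. Starts in the 28.5 mm round pocket of the fixed black tester (block 70 x 70 x 57 mm high), nub 1 mm below the block's top. Lever fully down: it stands 30 mm higher, 26 mm of sleeve clear of the block, stays up and lifts straight out.
- mat_blue: blue square mat, 86 x 86 x 3 mm, in one of three compartments in a row of the fixed grey tray (100 x 288 x 18 mm; walls and dividers 4 mm thick, their tops 14 mm above the mat's underside). Origin: centre of its underside, z up. Fixed; the mats change places between starts. Place for the blue-coned loudspeaker.
- mat_yellow: yellow square mat, 86 x 86 x 3 mm, in one of three compartments in a row of the fixed grey tray (100 x 288 x 18 mm; walls and dividers 4 mm thick, their tops 14 mm above the mat's underside). Origin: centre of its underside, z up. Fixed; the mats change places between starts. Place for the yellow-taped transformer.
- mat_green: green square mat, 86 x 86 x 3 mm, in one of three compartments in a row of the fixed grey tray (100 x 288 x 18 mm; walls and dividers 4 mm thick, their tops 14 mm above the mat's underside). Origin: centre of its underside, z up. Fixed; the mats change places between starts. Place for the battery cell.
- eject (a joint): tester's ejector lever: 0 = up (cell sunk), 0.6 rad = fully down (cell raised 30 mm, 50 mm per rad). About 2 to 4 N on the pad moves it down; it stays where it is left.
- eject_pad (a point): centre of the top of the round red press pad (30 mm across) at the end of the lever, 105 mm from the cell's axis, on the side of the tester nearer the robot. At the start about 80 mm above the table; it goes down about 40 mm along an arc of 70 mm radius about a hinge at the tester's edge.

How it is judged:
By the outcome, as a careful person would: the job done as asked, in the order asked, and still so for the second after the job is handed in, with the robot touching nothing.
It also fails if it takes over 96 s, if anything falls off the work surface, if the arm or the gripper's body presses on something with over 40 N, if the wrist force passes 120 N, or if a joint passes its speed limit or range.

## Working session

There is one attempt and no reset: what is moved stays moved. The work goes in short steps, Python scripts to look and compute and a shell command to move; the robot and the scene stay as the last step left them, time stands still between calls to the robot, and variables do not carry over. Pictures are saved under pics/ and viewed, at most 14 in all, crops included, and the job is handed in when it is done.

```bash
mkdir -p pics; python3 - <<'E'
from bench import *
import cv2
s=get_state();print({k:s[k] for k in('time_s','ee_pos','eef_rot','width')})
for n in('top','scene'):
    im=capture(n);cv2.imwrite(f'pics/{n}0.png',im[:,:,::-1]);c=get_calibration(n);print(n,c['K'],c['R'],c['t'])
print(tcp_to_grasp)
E
```

```text
{'time_s': 0.0, 'ee_pos': array([203.24427433, 510.78229466, 238.15007002]), 'eef_rot': array([ 1.88260500e-01,  9.82118871e-01, -6.59026771e-04, -2.69711356e-04]), 'width': 88.30703751424659}
top [[378.89399674   0.         323.74422735]
 [  0.         378.89399674 201.67270556]
 [  0.           0.           1.        ]] [[-0.00619099 -0.99944315  0.03278805]
 [-0.99962989  0.00531688 -0.02667968]
 [ 0.02649049 -0.03294109 -0.99910617]] [-16.33052517 521.39758548 788.01398278]
scene [[404.87424818   0.         324.27442603]
 [  0.         404.87424818 211.6224348 ]
 [  0.           0.           1.        ]] [[-0.88612808  0.46343239  0.0027279 ]
 [ 0.37602626  0.72241469 -0.58027689]
 [-0.27088978 -0.51317389 -0.81441469]] [ 487.22313191 -145.61478913 1167.681994  ]
18.700000000000003
```

View pics/top0.png

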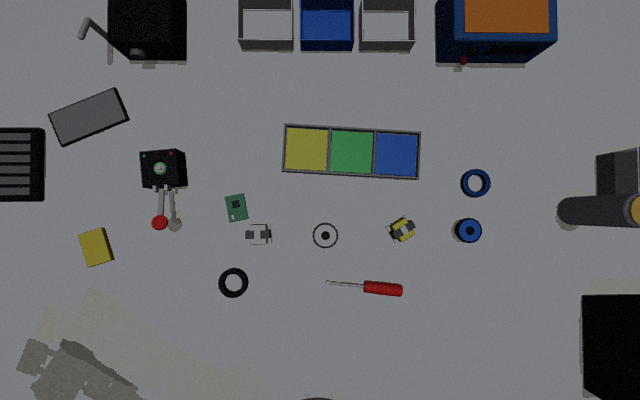

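View pics/scene0.png

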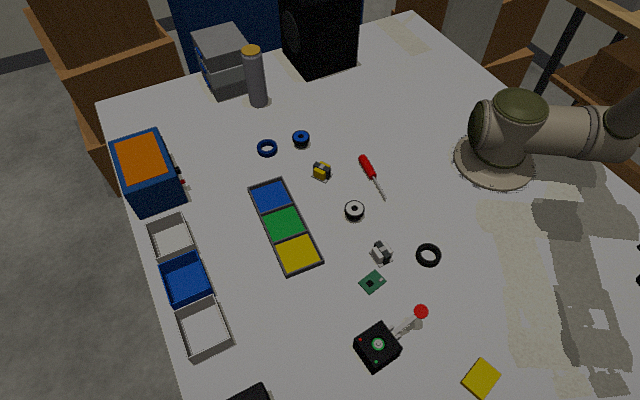

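The top view shows the blue driver at (468,230), yellow transformer (402,229), mats yellow/green/blue at (306,149)/(351,152)/(396,154), the tester's cell at (160,169) and the red pad at (159,222). The white look-alikes are at (325,235) and (258,234). The scene view shows the same layout.

```bash
cat > h.py <<'E'
import numpy as np,cv2
from bench import *
from scipy.spatial.transform import Rotation as Ro
def px2w(n,uv,z):
    c=get_calibration(n);K,R,t=[np.array(c[k]) for k in'KRt']
    d=R.T@np.linalg.inv(K)@[*uv,1];o=-R.T@t
    return o+d*(z-o[2])/d[2]
def blob(im,lo,hi,box=None):
    h=cv2.cvtColor(im,cv2.COLOR_RGB2HSV);m=cv2.inRange(h,np.array(lo),np.array(hi))
    if box: k=np.zeros_like(m);x0,y0,x1,y1=box;k[y0:y1,x0:x1]=1;m=m*k
    n,l,st,c=cv2.connectedComponentsWithStats(m)
    i=1+np.argmax(st[1:,4]);return c[i],st[i],(l==i).astype(np.uint8)
E
python3 - <<'E'
from h import *
B=((100,120,60),(130,255,255));Y=((22,120,60),(35,255,255));G=((40,90,50),(85,255,255));R=((0,150,60),(8,255,255))
jobs={'top':[('driver',B,(450,215,485,245),32),('trafo',Y,(385,212,420,248),36),('matY',Y,(280,120,332,178),3),('matG',G,(325,120,378,180),3),('matB',B,(370,125,422,185),3),('cell',G,(150,158,172,180),53),('pad',R,(148,212,170,232),80)],
'scene':[('driver',B,(288,125,314,153),32),('trafo',Y,(308,155,336,185),36),('matY',Y,(270,228,325,278),3),('matG',G,(258,200,310,245),3),('matB',B,(245,175,295,215),3),('cell',G,(368,335,388,352),53),('pad',R,(410,300,432,322),80)]}
for n in jobs:
    im=cv2.imread(f'pics/{n}0.png')[:,:,::-1].copy()
    for nm,c,b,z in jobs[n]:
        try:
            p,st,m=blob(im,*c,b);r=cv2.minAreaRect(cv2.findNonZero(m))
            print(n,nm,p.round(1),st[4],px2w(n,p,z).round(1),np.round(r[1],1),round(r[2],1))
        except Exception as e: print(n,nm,e)
im=cv2.imread('pics/top0.png');s=cv2.imread('pics/scene0.png')
f=lambda i,x,y,w,h,k:cv2.resize(i[y:y+h,x:x+w],None,fx=k,fy=k,interpolation=cv2.INTER_CUBIC)
a=np.hstack([f(im,380,205,50,50,7),f(im,445,205,50,50,7)]);b=np.hstack([f(im,135,140,60,100,3.5)[:250],f(s,300,120,50,70,3.5)[:250]])
a=np.pad(a,((0,0),(0,0),(0,0)));b=cv2.copyMakeBorder(b,0,0,0,a.shape[1]-b.shape[1],0)
cv2.imwrite('pics/crop1.png',cv2.convertScaleAbs(np.vstack([a,b])[:600],alpha=1.3))
E
```

```text
top driver [469.5 230.2] 326 [ 460.4 -317.8   32. ] [21. 21.] 90.0
top trafo [399.4 223.9] 95 [ 474.5 -172.    36. ] [ 6.1 16.2] 57.5
top matY [305.9 148.9] 1660 [633.2  17.5   3. ] [40.8 40.6] 3.6
top matG [350.7 151.7] 1660 [627.1 -77.4   3. ] [41.3 41.1] 2.9
top matB [395.2 154.4] 1643 [ 621.3 -172.5    3. ] [40.9 40.9] 2.9
top cell [159.8 167.8] 66 [588.  302.4  53. ] [12. 13.] 90.0
top pad [159.2 222.1] 159 [482.7 292.3  80. ] [14. 14.] 90.0
scene driver [300.4 135.8] 120 [ 461.6 -318.9   32. ] [10. 15.] 90.0
scene trafo [318.9 173.1] 107 [ 480.9 -163.6   36. ] [13.3  9.2] 24.0
scene matY [296.9 252.8] 1090 [632.3  13.9   3. ] [30.6 37.5] 68.5
scene matG [283.  223.2] 946 [626.7 -81.1   3. ] [27.9 35.8] 69.4
scene matB [270.2 196.2] 798 [ 621.3 -176.7    3. ] [24.9 34.5] 70.0
scene cell [377.1 344. ] 64 [589.5 303.4  53. ] [12.7 11.3] 45.0
scene pad [420.4 310.8] 147 [483.2 292.8  80. ] [13.9 13. ] 63.4Traceback (most recent call last):
  File "<stdin>", line 14, in <module>
    return _nx.concatenate(arrs, 1, dtype=dtype, casting=casting)
           ~~~~~~~~~~~~~~~^^^^^^^^^^^^^^^^^^^^^^^^^^^^^^^^^^^^^^^
ValueError: all the input array dimensions except for the concatenation axis must match exactly, but along dimension 0, the array at index 0 has size 250 and the array at index 1 has size 245
```

```bash
python3 - <<'E'
from h import *
im=cv2.imread('pics/top0.png')
f=lambda i,x,y,w,h,k:cv2.resize(i[y:y+h,x:x+w],None,fx=k,fy=k,interpolation=cv2.INTER_CUBIC)
cv2.imwrite('pics/crop1.png',cv2.convertScaleAbs(np.hstack([f(im,380,205,40,50,10),f(im,450,205,40,50,10)]),alpha=1.4))
for n,u in(('matY',(305.9,148.9)),('matG',(350.7,151.7)),('matB',(395.2,154.4))):print(n,px2w('top',u,7).round(1))
E
```

```text
matY [632.6  17.5   7. ]
matG [626.6 -76.9   7. ]
matB [ 620.7 -171.5    7. ]
```

View pics/crop1.png

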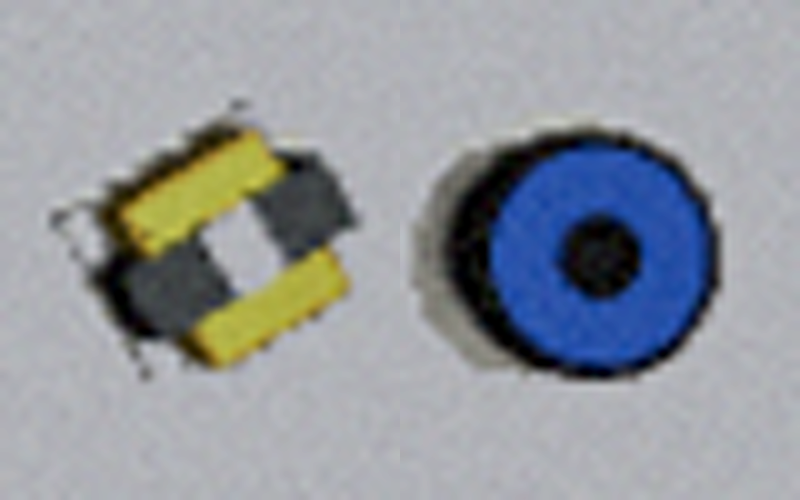

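The crop shows the transformer's tape bands centred at full-image pixels (400,224) and (406,235), with its long axis about 32° above the image horizontal. The driver's blue ring is centred at (469.5,230).

```bash
cat >> h.py <<'E'
def go(x,y,z,yaw):
    "remaining turn (units of .1rad about tool z), then shifts in units of 30mm after the turn; also tilt"
    s=get_state();R=Ro.from_quat(s['eef_rot']).as_matrix();p=s['ee_pos']
    c=np.degrees(np.arctan2(R[1,1],R[0,1]));d=(yaw-c+90)%180-90
    a=np.radians(c+d);
    if abs(((c+d)-yaw+180)%360-180)>1:print('half turn')
    Rn=np.c_[[-np.sin(a),np.cos(a),0],[np.cos(a),np.sin(a),0],[0,0,-1]]
    print('az',round(-np.radians(d)/.1,2),'txyz',(Rn.T@(np.array([x,y,z])-p)/30).round(2),'| at',p.round(1),round(c,1),'tilt',R[:,2].round(3),'w',round(s['width'],1),'t',round(s['time_s'],1),'F',s['contact_force'].round(1))
E
python3 - <<'E'
from h import *
print(px2w('top',(403.1,229.5),35))
go(461,-318,120,32)
E
```

```text
[ 463.03802633 -179.67652768   35.        ]
az 6.33 txyz [-27.98  -7.35   3.94] | at [203.3 510.8 238.2] 68.3 tilt [-0.001 -0.001 -1.   ] w 88.1 t 0.1 F [ 0.4 -0.   0.1]
```

```bash
python3 -m handwheel '[[[0,0,0,0,0,0,0.9],[0,0,0,0,0,0,0.9],[0,0,0,0,0,0,0.9],[0,0,0,0,0,0,0.9],[0,0,0,0,0,0,0.9],[0,0,0,0,0,0,0.9],[0,0,0,0,0,0,0.9],[0,-1,-0.25,0,0,0,0],[0,-1,-0.25,0,0,0,0],[0,-1,-0.25,0,0,0,0],[0,-1,-0.25,0,0,0,0],[0,-1,-0.25,0,0,0,0],[0,-1,-0.25,0,0,0,0],[0,-1,-0.25,0,0,0,0],[0,-1,-0.25,0,0,0,0],[0,-1,-0.25,0,0,0,0],[0,-1,-0.25,0,0,0,0],[0,-1,-0.25,0,0,0,0],[0,-1,-0.25,0,0,0,0],[0,-1,-0.25,0,0,0,0]]]'
python3 -m handwheel '[[[0,-1,-0.25,0.2,0,0,0],[0,-1,-0.25,0.2,0,0,0],[0,-1,-0.25,0.2,0,0,0],[0,-1,-0.25,0.2,0,0,0],[0,-1,-0.25,0.2,0,0,0],[0,-1,-0.25,0.2,0,0,0],[0,-1,-0.25,0.2,0,0,0],[0,-1,-0.25,0.2,0,0,0],[0,-1,-0.25,0.2,0,0,0],[0,-1,-0.25,0.2,0,0,0],[0,-1,-0.25,0.2,0,0,0],[0,-1,-0.25,0.2,0,0,0],[0,-1,-0.25,0.2,0,0,0],[0,-1,-0.25,0.2,0,0,0],[0,-0.8,-0.25,0.2,0,0,0],[0,0,0,0,0,0,0]]]'
python3 -c "
from h import *
go(461,-318,120,32)
im=capture('wrist');cv2.imwrite('pics/w1.png',im[:,:,::-1])"
```

```text
time_s: 1.77
ee_pos: [328.6, 127.6, 238.7]
eef_rot: [0.483, 0.875, -0.0, -0.0]
contact_force: [1.0, 0.2, 0.5]
width: 88.0
grasp_force: 0.0
time_s: 3.1
ee_pos: [470.3, -310.3, 146.9]
eef_rot: [0.485, 0.875, -0.0, -0.001]
contact_force: [-0.7, 0.2, 0.5]
width: 88.3
grasp_force: 0.0
az 0.01 txyz [-0.05 -0.4   0.9 ] | at [ 470.3 -310.3  146.9] 32.0 tilt [-0.001  0.    -1.   ] w 88.3 t 3.1 F [-0.7  0.2  0.5]
```

View pics/w1.png

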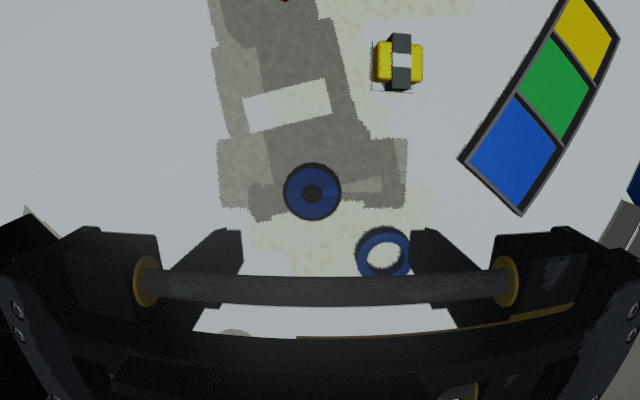

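The wrist view shows the blue driver at about (312,191), the yellow transformer at (398,62), and the blue ring beside the driver at (382,254). I'll refine both positions through the fisheye model.

```bash
cat >> h.py <<'E'
def fish(uv,z):
    c=get_calibration('wrist');K,R,t=[np.array(c[k]) for k in'KRt']
    d=np.array([(uv[0]-K[0,2])/K[0,0],(uv[1]-K[1,2])/K[1,1]]);r=np.hypot(*d)
    v=R.T@np.array([*(np.sin(r)*d/r),np.cos(r)]);o=-R.T@t
    return o+v*(z-o[2])/v[2]
E
python3 - <<'E'
from h import *
im=cv2.imread('pics/w1.png')[:,:,::-1].copy()
h=cv2.cvtColor(im,cv2.COLOR_RGB2GRAY)
p,st,m=blob(im,(100,100,30),(130,255,255),(270,150,350,230));print('ring',p,st,fish(p,31).round(1))
l,t_,w,hh=st[:4];print(fish((l+w/2,t_+hh/2),31).round(1))
print('white band',fish((401.5,61),38).round(1))
p,st,m=blob(im,(22,100,60),(35,255,255),(365,25,430,95));print(p,st)
p,st,m=blob(im,(100,120,60),(130,255,255),(455,85,575,220));print('matB',fish(p,7).round(1))
p,st,m=blob(im,(40,90,50),(85,255,255),(505,25,600,160));print('matG',fish(p,7).round(1))
go(461,-318,120,32)
E
```

```text
ring [311.68155785 192.37457045] [ 286  168   52   50 1746] [ 459.9 -315.7   31. ]
[ 460.5 -316.    31. ]
white band [ 462.8 -179.2   38. ]
[383.97108844  60.34183673] [375  41  18  41 588]
matB [ 618.3 -171.3    7. ]
matG [624.5 -76.6   7. ]
az 0.01 txyz [-0.12 -0.43  0.91] | at [ 469.9 -308.1  147.4] 32.1 tilt [-0.001  0.001 -1.   ] w 88.0 t 3.1 F [-0.3 -0.   0.4]
```

```bash
python3 -m handwheel '[[[0,-0.15,-0.4,0.5,0,0,0],[0,0,0,1,0,0,0],[0,0,0,1,0,0,0],[0,0,0,0,0,0,0],[0,0,0,0,0,0,0]]]'; python3 -c "
from h import *
go(460.5,-317,10.5,32)"
```

```text
time_s: 3.57
ee_pos: [462.0, -315.7, 73.7]
eef_rot: [0.483, 0.876, 0.0, -0.001]
contact_force: [0.5, -0.7, 0.2]
width: 88.1
grasp_force: 0.0
az 0.04 txyz [-0.01 -0.06  2.11] | at [ 462.  -315.7   73.7] 32.2 tilt [-0.002  0.002 -1.   ] w 88.1 t 3.6 F [ 0.5 -0.7  0.2]
```

```bash
python3 -m handwheel '[[[0,0,-0.05,0.7,0,0,0],[0,0,0,0.7,0,0,0],[0,0,0,0.7,0,0,0],[0,0,0,0,0,0,0],[1,0,0,0,0,0,0],[1,0,0,0,0,0,0],[1,0,0,0,0,0,0],[1,0,0,0,0,0,0],[1,0,0,0,0,0,0],[1,0,0,0,0,0,0]]]'; python3 -c "
from h import *
go(460.5,-317,10.5,32)"
```

```text
time_s: 4.4
ee_pos: [461.3, -317.8, 11.4]
eef_rot: [0.483, 0.875, -0.0, 0.0]
contact_force: [0.4, 1.1, 4.6]
width: 50.8
grasp_force: 30.1
az 0.03 txyz [ 0.04 -0.01  0.03] | at [ 461.3 -317.8   11.4] 32.2 tilt [ 0.001 -0.001 -1.   ] w 50.8 t 4.4 F [0.4 1.1 4.6]
```

```bash
python3 -m handwheel '[[[1,0,0,-0.5,0,0,0],[1,0,0,-1,0,0,0],[1,0,0,-1,0,0,0],[1,0,0,0,0,0,0]]]'; python3 -c "
from h import *
go(620,-172,60,32)"
```

```text
time_s: 4.73
ee_pos: [462.7, -319.2, 90.8]
eef_rot: [0.483, 0.875, -0.001, 0.004]
contact_force: [0.8, -1.5, -0.6]
width: 51.0
grasp_force: 30.0
az 0.04 txyz [1.38 7.05 1.03] | at [ 462.7 -319.2   90.8] 32.2 tilt [ 0.006 -0.006 -1.   ] w 51.0 t 4.7 F [ 0.8 -1.5 -0.6]
```

```bash
python3 -m handwheel '[[[1,0.17,0.88,0,0,0,0],[1,0.17,0.88,0,0,0,0],[1,0.17,0.88,0,0,0,0],[1,0.17,0.88,0,0,0,0],[1,0.17,0.88,0,0,0,0],[1,0.17,0.88,0,0,0,0],[1,0.17,0.88,0.5,0,0,0],[1,0.17,0.88,0.5,0,0,0],[1,0,0,0,0,0,0],[1,0,0,0,0,0,0],[1,0,0,0,0,0,0]]]'; python3 -c "
from h import *
go(620,-172,18.5,32)
im=capture('wrist');cv2.imwrite('pics/w2.png',im[:,:,::-1])
p,st,m=blob(im,(40,90,50),(85,255,255));print('matG',p,st,fish(p,7).round(1))"
```

```text
time_s: 5.65
ee_pos: [617.6, -171.0, 55.6]
eef_rot: [0.483, 0.875, -0.0, -0.0]
contact_force: [-0.2, 0.1, -1.1]
width: 51.1
grasp_force: 30.0
az 0.03 txyz [-0.07  0.05  1.24] | at [ 617.6 -171.    55.6] 32.2 tilt [-0.001 -0.    -1.   ] w 51.1 t 5.7 F [-0.2  0.1 -1.1]
matG [411.28587865 104.19686327] [  323    14   174   181 16514] [624.2 -80.1   7. ]
```

View pics/w2.png

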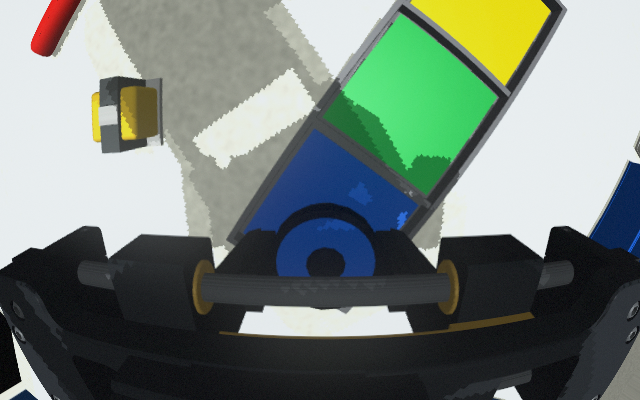

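The driver (325,262) is held level over the blue mat, between the divider and the end wall. Lowering next.

```bash
python3 -m handwheel '[[[1,-0.05,0.05,0.4,0,0,0],[1,0,0,0.4,0,0,0],[1,0,0,0.25,0,0,0],[1,0,0,0.1,0,0,0],[1,0,0,0,0,0,0],[1,0,0,0,0,0,0]]]'; python3 -c "
from h import *
go(620,-172,18.5,32)"
```

```text
time_s: 6.2
ee_pos: [620.1, -171.2, 21.1]
eef_rot: [0.483, 0.875, -0.0, -0.0]
contact_force: [-0.3, -0.7, -0.4]
width: 51.0
grasp_force: 30.0
az 0.03 txyz [-0.02 -0.02  0.09] | at [ 620.1 -171.2   21.1] 32.2 tilt [-0.  0. -1.] w 51.0 t 6.2 F [-0.3 -0.7 -0.4]
```

```bash
python3 -m handwheel '[[[1,0,0,0.05,0,0,0],[1,0,0,0.03,0,0,0],[1,0,0,0,0,0,0],[1,0,0,0,0,0,0]]]'
```

```text
time_s: 6.53
ee_pos: [620.2, -171.0, 19.0]
eef_rot: [0.483, 0.875, -0.0, 0.0]
contact_force: [-0.4, 0.5, -1.0]
width: 51.0
grasp_force: 30.0
```

```bash
python3 -m handwheel '[[[1,0,0,0.03,0,0,0],[1,0,0,0,0,0,0],[1,0,0,0,0,0,0]]]'
```

```text
time_s: 6.78
ee_pos: [620.3, -171.1, 18.4]
eef_rot: [0.483, 0.875, 0.0, 0.0]
contact_force: [-2.3, -0.4, 2.8]
width: 51.2
grasp_force: 30.0
```

```bash
python3 -m handwheel '[[[0.25,0,0,0,0,0,0],[0.25,0,0,0,0,0,0],[0.25,0,0,0,0,0,0],[0.25,0,0,0,0,0,0],[0.25,0,0,-0.5,0,0,0],[0.25,0,0,-1,0,0,0],[0,0,0,-1,0,0,0],[0,0,0,0,0,0,0],[0,0,0,0,0,0,0]]]'; python3 -c "
from h import *
go(463,-179.5,100,32)
im=capture('wrist');cv2.imwrite('pics/w3.png',im[:,:,::-1])
print('white band z38 uses fish')"
```

```text
time_s: 7.53
ee_pos: [620.7, -171.3, 94.4]
eef_rot: [0.483, 0.875, 0.0, 0.002]
contact_force: [-0.3, 0.2, -0.2]
width: 84.1
grasp_force: 0.0
az 0.04 txyz [ 2.55 -4.6  -0.19] | at [ 620.7 -171.3   94.4] 32.2 tilt [ 0.003 -0.001 -1.   ] w 84.1 t 7.5 F [-0.3  0.2 -0.2]
white band z38 uses fish
```

View pics/w3.png

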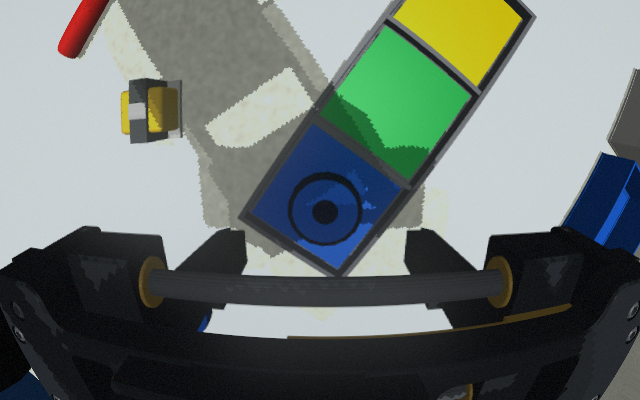

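The driver sits in the middle of the blue mat, at (325,212). The transformer at (148,112) is aligned with the gripper axes, so I'm moving to it.

```bash
python3 -m handwheel '[[[0,0.5,-0.92,0,0,0,0],[0,0.5,-0.92,0,0,0,0],[0,0.5,-0.92,0,0,0,0],[0,0.5,-0.92,0,0,0,0],[0,0.5,-0.92,0,0,0,0],[0,0,0,0,0,0,0],[0,0,0,0,0,0,0]]]'; python3 - <<'E'
from h import *
go(463,-179.5,9.5,32)
im=capture('wrist');cv2.imwrite('pics/w4.png',im[:,:,::-1])
E
```

```text
time_s: 8.17
ee_pos: [462.3, -181.0, 92.2]
eef_rot: [0.484, 0.875, 0.0, -0.001]
contact_force: [0.7, 0.4, 0.1]
width: 87.9
grasp_force: 0.0
az 0.02 txyz [0.03 0.05 2.76] | at [ 462.3 -181.    92.2] 32.1 tilt [-0.002  0.001 -1.   ] w 87.9 t 8.2 F [0.7 0.4 0.1]
```

View pics/w4.png

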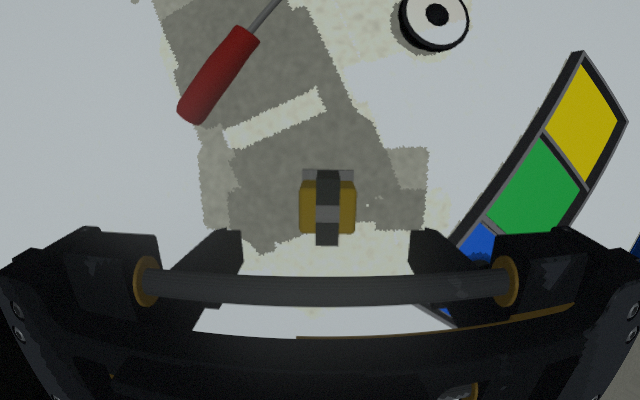

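The transformer at (327,212) is square and centred between the fingers, so I'm descending.

```bash
python3 -m handwheel '[[[0,0.03,0.05,0.9,0,0,0],[0,0,0,0.9,0,0,0],[0,0,0,0.6,0,0,0],[0,0,0,0.3,0,0,0],[0,0,0,0,0,0,0],[1,0,0,0,0,0,0],[1,0,0,0,0,0,0],[1,0,0,0,0,0,0],[1,0,0,0,0,0,0],[1,0,0,0,0,0,0],[1,0,0,0,0,0,0],[1,0,0,0,0,0,0]]]'; python3 -m handwheel '[[[1,0,0,-0.5,0,0,0],[1,0,0,-1,0,0,0],[1,0,0,-1,0,0,0],[1,0,0,0,0,0,0]]]'; python3 -c "
from h import *
go(632,17,60,32)"
```

```text
time_s: 9.22
ee_pos: [464.2, -179.6, 12.2]
eef_rot: [0.483, 0.875, -0.0, 0.0]
contact_force: [-1.0, -0.2, 0.0]
width: 43.5
grasp_force: 0.0
time_s: 9.55
ee_pos: [465.9, -180.6, 91.3]
eef_rot: [0.483, 0.875, -0.0, 0.004]
contact_force: [0.9, -0.3, -2.6]
width: 39.8
grasp_force: 30.0
az 0.04 txyz [2.65 8.19 1.04] | at [ 465.9 -180.6   91.3] 32.2 tilt [ 0.006 -0.004 -1.   ] w 39.8 t 9.6 F [ 0.9 -0.3 -2.6]
```

```bash
python3 -m handwheel '[[[1,0.3,0.9,0,0,0,0],[1,0.3,0.9,0,0,0,0],[1,0.3,0.9,0,0,0,0],[1,0.3,0.9,0,0,0,0],[1,0.3,0.9,0,0,0,0],[1,0.3,0.9,0,0,0,0],[1,0.3,0.9,0,0,0,0],[1,0.3,0.9,0,0,0,0],[1,0.25,0.95,0.5,0,0,0],[1,0,0,0.5,0,0,0],[1,0,0,0.3,0,0,0],[1,0,0,0,0,0,0],[1,0,0,0,0,0,0]]]'; python3 - <<'E'
from h import *
go(632,17,20,32)
im=capture('wrist');cv2.imwrite('pics/w5.png',im[:,:,::-1])
E
```

```text
time_s: 10.63
ee_pos: [628.0, 17.4, 47.3]
eef_rot: [0.484, 0.875, -0.0, -0.001]
contact_force: [-0.2, -0.1, -2.5]
width: 39.7
grasp_force: 30.0
az 0.03 txyz [-0.08  0.11  0.91] | at [628.   17.4  47.3] 32.2 tilt [-0.002  0.    -1.   ] w 39.7 t 10.6 F [-0.2 -0.1 -2.5]
```

View pics/w5.png

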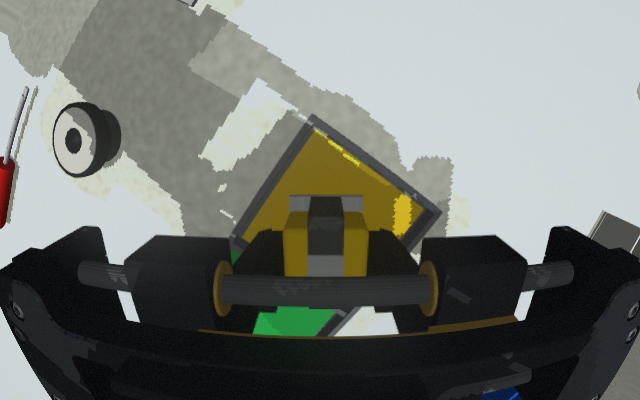

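The transformer (326,245) is held level over the yellow mat. I'm lowering it stepwise until contact.

```bash
python3 -m handwheel '[[[1,-0.08,0.12,0.3,0,0,0],[1,0,0,0.2,0,0,0],[1,0,0,0.1,0,0,0],[1,0,0,0,0,0,0],[1,0,0,0,0,0,0]]]'; python3 -m handwheel '[[[1,0,0,0.05,0,0,0],[1,0,0,0.05,0,0,0],[1,0,0,0,0,0,0],[1,0,0,0,0,0,0]]]'
```

```text
time_s: 11.1
ee_pos: [632.9, 17.8, 29.8]
eef_rot: [0.483, 0.875, -0.0, -0.0]
contact_force: [-0.2, 0.6, -2.5]
width: 40.0
grasp_force: 30.0
time_s: 11.43
ee_pos: [633.0, 17.9, 27.0]
eef_rot: [0.483, 0.875, 0.0, 0.0]
contact_force: [0.4, 0.1, -2.6]
width: 40.0
grasp_force: 30.0
```

```bash
python3 -m handwheel '[[[1,0,0,0.05,0,0,0],[1,0,0,0.05,0,0,0],[1,0,0,0,0,0,0],[1,0,0,0,0,0,0]]]'; python3 -m handwheel '[[[1,0,0,0.05,0,0,0],[1,0,0,0,0,0,0],[1,0,0,0,0,0,0]]]';  python3 -m handwheel '[[[1,0,0,0.05,0,0,0],[1,0,0,0,0,0,0],[1,0,0,0,0,0,0]]]'
```

```text
time_s: 11.77
ee_pos: [633.2, 17.9, 24.9]
eef_rot: [0.483, 0.875, 0.0, 0.0]
contact_force: [-1.4, 0.2, 5.6]
width: 39.7
grasp_force: 30.0
time_s: 12.02
ee_pos: [633.3, 17.8, 24.8]
eef_rot: [0.483, 0.876, 0.0, 0.001]
contact_force: [-5.3, -0.5, 14.3]
width: 39.7
grasp_force: 30.0
time_s: 12.27
ee_pos: [633.4, 17.8, 24.7]
eef_rot: [0.483, 0.876, 0.0, 0.001]
contact_force: [-10.3, 1.0, 26.3]
width: 39.5
grasp_force: 30.0
```

```bash
python3 -m handwheel '[[[1,0,0,-0.05,0,0,0],[1,0,0,-0.04,0,0,0],[1,0,0,0,0,0,0]]]'; python3 -m handwheel '[[[0.3,0,0,0,0,0,0],[0.3,0,0,0,0,0,0],[0.3,0,0,0,0,0,0],[0.3,0,0,0,0,0,0],[0.3,0,0,0,0,0,0],[0.3,0,0,-0.5,0,0,0],[0.3,0,0,-1,0,0,0],[0.3,0,0,-1,0,0,0],[1,0,0,-1,0,0,0],[1,0,0,0,0,0,0],[1,0,0,0,0,0,0]]]'; python3 -c "
from h import *
go(484,292,110,32)
im=capture('wrist');cv2.imwrite('pics/w6.png',im[:,:,::-1])"
```

```text
time_s: 12.52
ee_pos: [633.3, 17.9, 24.7]
eef_rot: [0.483, 0.875, 0.0, 0.001]
contact_force: [-3.4, 0.1, 9.4]
width: 39.8
grasp_force: 30.0
time_s: 13.43
ee_pos: [633.6, 17.9, 130.1]
eef_rot: [0.483, 0.875, 0.001, 0.002]
contact_force: [-0.3, -0.3, -1.4]
width: 44.0
grasp_force: 0.0
az 0.04 txyz [10.39  0.61  0.67] | at [633.6  17.9 130.1] 32.2 tilt [ 0.003 -0.    -1.   ] w 44.0 t 13.4 F [-0.3 -0.3 -1.4]
```

View pics/w6.png

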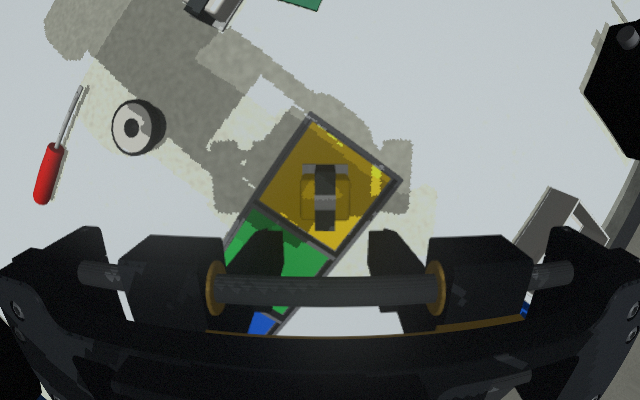

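The transformer stands in the middle of the yellow mat at (326,195). Now the turn, then the lever.

```bash
python3 -m handwheel '[[[1,1,0,0,0,0,0],[1,1,0,0,0,0,0],[1,1,0,0,0,0,0],[1,1,0,0,0,0,0],[1,1,0,0,0,0,0],[1,1,0,0,0,0,0],[1,1,0,0,0,0,0],[1,1,0,0,0,0,-0.9],[1,0,0,0,0,0,-0.9],[1,0,0,0,0,0,-0.9],[1,0,0,0,0,0,-0.9],[1,0,0,0,0,0,-0.9],[1,0,0,0,0,0,-0.9],[1,0,0,0,0,0,-0.9],[1,0,0,0,0,0,-0.9],[1,0,0,0,0,0,0],[1,0,0,0,0,0,0]]]'; python3 -c "
from h import *
go(483,292.5,110,73)"
```

```text
time_s: 14.9
ee_pos: [504.7, 220.9, 127.5]
eef_rot: [0.145, 0.989, -0.0, -0.001]
contact_force: [-0.8, -0.7, 0.6]
width: 0.5
grasp_force: 0.0
az 0.05 txyz [1.39 2.07 0.58] | at [504.7 220.9 127.5] 73.3 tilt [-0.002 -0.    -1.   ] w 0.5 t 14.9 F [-0.8 -0.7  0.6]
```

```bash
python3 -m handwheel '[[[1,0.46,0.69,0,0,0,0],[1,0.46,0.69,0,0,0,0],[1,0.46,0.69,0,0,0,0],[1,0,0,0.5,0,0,0],[1,0,0,0,0,0,0],[1,0,0,0,0,0,0]]]'; python3 - <<'E'
from h import *
go(483,292.5,80,73)
im=capture('wrist');cv2.imwrite('pics/w7.png',im[:,:,::-1])
p,st,m=blob(im,(0,120,40),(8,255,255));print(p,st,fish(p,80).round(1))
E
```

```text
time_s: 15.4
ee_pos: [482.6, 292.0, 112.8]
eef_rot: [0.145, 0.989, -0.001, -0.001]
contact_force: [-0.3, -1.1, -0.4]
width: 0.4
grasp_force: 0.0
az 0.06 txyz [-0.01  0.02  1.09] | at [482.6 292.  112.8] 73.4 tilt [-0.002 -0.001 -1.   ] w 0.4 t 15.4 F [-0.3 -1.1 -0.4]
[328.06835443 216.82953586] [ 305  201   47   31 1185] [478.6 294.   80. ]
```

View pics/w7.png

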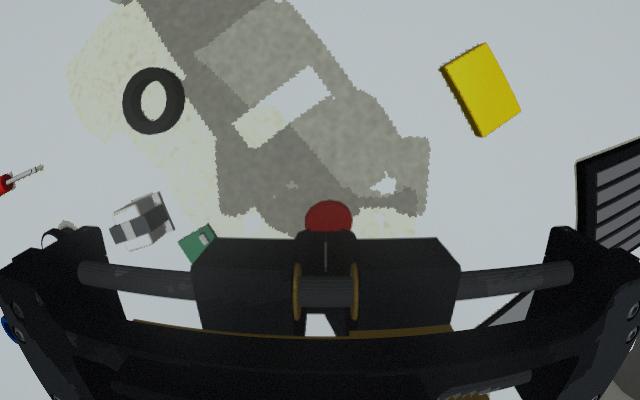

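The red pad (328,217) sits centred laterally under the shut fingers, partly hidden by them. I'm pressing down.

```bash
python3 -m handwheel '[[[1,0,0,0.5,0,0,0],[1,0,0,0.5,0,0,0],[1,0,0,0.3,0,0,0],[1,0,0,0.3,0,0,0],[1,0,0,0.2,0,0,0],[1,0,0,0.2,0,0,0],[1,0,0,0,0,0,0]]]'; python3 -m handwheel '[[[1,0,0,0.1,0,0,0],[1,0,0,0.1,0,0,0],[1,0,0,0.1,0,0,0],[1,0,0,0,0,0,0],[1,0,0,0,0,0,0]]]'
```

```text
time_s: 16.03
ee_pos: [483.2, 292.1, 52.9]
eef_rot: [0.144, 0.99, -0.0, -0.0]
contact_force: [0.8, 0.4, 1.0]
width: 0.4
grasp_force: 0.0
time_s: 16.45
ee_pos: [483.4, 292.4, 44.6]
eef_rot: [0.144, 0.99, 0.0, 0.0]
contact_force: [0.6, -0.4, 0.8]
width: 0.2
grasp_force: 0.5
```

```bash
python3 -m handwheel '[[[1,0,0,0.1,0,0,0],[1,0,0,0.1,0,0,0],[1,0,0,0,0,0,0],[1,0,0,0,0,0,0]]]'; python3 -m handwheel '[[[1,0,0,0.05,0,0,0],[1,0,0,0,0,0,0],[1,0,0,0,0,0,0]]]'
```

```text
time_s: 16.78
ee_pos: [483.9, 292.6, 41.1]
eef_rot: [0.144, 0.99, 0.001, 0.002]
contact_force: [-4.8, -3.3, 24.3]
width: 0.5
grasp_force: 12.1
time_s: 17.03
ee_pos: [484.0, 292.7, 40.7]
eef_rot: [0.144, 0.99, 0.001, 0.002]
contact_force: [-8.6, -3.7, 34.3]
width: 0.5
grasp_force: 17.3
```

Hit the end stop at about 41 mm. Rising and looking.

```bash
python3 -m handwheel '[[[1,0,0,-0.5,0,0,0],[1,0,0,-1,0,0,0],[0.4,0,0,-1,0,0,0],[0.4,0,0,-1,0,0,0],[0.4,0,0,-0.3,0,0,0],[0.4,0,0,0,0,0,0],[0.4,0,0,0,0,0,0]]]'; python3 - <<'E'
from h import *
go(588.5,302.5,110,73)
for n,b in(('top',(145,155,180,180)),('scene',(360,320,400,360))):
    im=capture(n);cv2.imwrite(f'pics/{n}8.png',im[:,:,::-1])
    try:
        p,st,m=blob(im,(40,90,40),(85,255,255),b);print(n,p,st,px2w(n,p,83).round(1))
    except Exception as e:print(e)
x,y=330,270;s=cv2.imread('pics/scene8.png')[y:y+110,x:x+130];t=cv2.imread('pics/top8.png')[130:240,110:240]
cv2.imwrite('pics/c8.png',cv2.resize(np.hstack([s,t]),None,fx=3,fy=3,interpolation=cv2.INTER_CUBIC))
E
```

```text
time_s: 17.62
ee_pos: [482.6, 292.2, 150.0]
eef_rot: [0.144, 0.99, -0.0, -0.001]
contact_force: [-0.4, 0.1, -0.2]
width: 31.8
grasp_force: 0.0
az 0.08 txyz [-3.27  1.36  1.33] | at [482.6 292.2 150. ] 73.5 tilt [-0.001 -0.    -1.   ] w 31.8 t 17.6 F [-0.4  0.1 -0.2]
top [153.5        165.83333333] [146 159  15  15  84] [588.2 302.3  83. ]
scene [378.504 342.096] [372 332  15  18 125] [593.1 308.1  83. ]
```

View pics/c8.png

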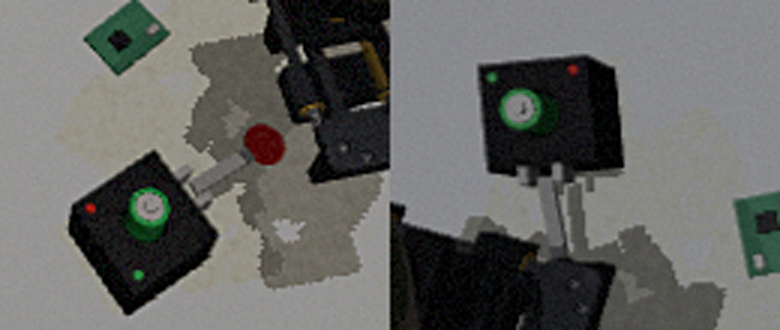

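The lever is down, and the cell stands raised out of the tester, at (153,166) in the top view. Moving over it.

```bash
python3 -m handwheel '[[[0.4,-0.82,0.34,0,0,0,0],[0.4,-0.82,0.34,0,0,0,0],[0.4,-0.82,0.34,0,0,0,0],[0.4,-0.81,0.34,0.2,0,0,0],[0.4,0,0,0.5,0,0,0],[0.4,0,0,0,0,0,0],[0.4,0,0,0,0,0,0]]]'; python3 - <<'E'
from h import *
go(588,302.5,60.5,73)
im=capture('wrist');cv2.imwrite('pics/w9.png',im[:,:,::-1])
E
```

```text
time_s: 18.3
ee_pos: [587.8, 303.2, 127.9]
eef_rot: [0.144, 0.99, -0.001, -0.002]
contact_force: [0.5, 0.2, 0.3]
width: 52.8
grasp_force: 0.0
az 0.08 txyz [-0.01 -0.02  2.25] | at [587.8 303.2 127.9] 73.5 tilt [-0.005 -0.001 -1.   ] w 52.8 t 18.3 F [0.5 0.2 0.3]
```

View pics/w9.png

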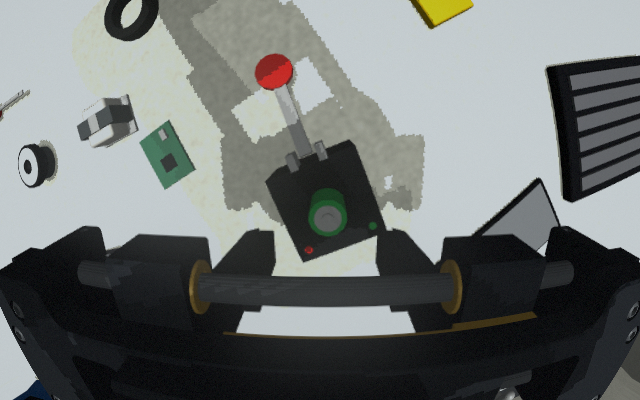

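The cell nub (328,217) is centred between the fingers; descending.

```bash
python3 -m handwheel '[[[0.4,0,0,0.8,0,0,0],[0.4,0,0,0.7,0,0,0],[0.4,0,0,0.5,0,0,0],[0.4,0,0,0.2,0,0,0],[0.4,0,0,0,0,0,0],[0.4,0,0,0,0,0,0]]]'
```

```text
time_s: 18.85
ee_pos: [588.9, 303.7, 65.2]
eef_rot: [0.144, 0.99, 0.0, 0.001]
contact_force: [-0.8, 0.1, 1.5]
width: 52.8
grasp_force: 0.0
```

```bash
python3 -m handwheel '[[[0.4,0,0,0.13,0,0,0],[0.4,0,0,0,0,0,0],[1,0,0,0,0,0,0],[1,0,0,0,0,0,0],[1,0,0,0,0,0,0],[1,0,0,0,0,0,0],[1,0,0,0,0,0,0],[1,0,0,0,0,0,0]]]'; python3 -m handwheel '[[[1,0,0,-0.3,0,0,0],[1,0,0,-0.6,0,0,0],[1,0,0,-0.8,0,0,0],[1,0,0,-0.6,0,0,0],[1,0,0,0,0,0,0]]]'; python3 -c "
from h import *
go(626,-77.5,110,73)"
```

```text
time_s: 19.52
ee_pos: [588.9, 303.5, 60.4]
eef_rot: [0.144, 0.99, 0.0, 0.0]
contact_force: [-0.1, -0.6, 1.2]
width: 25.4
grasp_force: 29.9
time_s: 19.93
ee_pos: [590.2, 304.0, 133.8]
eef_rot: [0.144, 0.99, 0.002, 0.003]
contact_force: [0.6, -0.2, -0.4]
width: 25.3
grasp_force: 30.0
az 0.08 txyz [ -4.86 -11.81   0.79] | at [590.2 304.  133.8] 73.5 tilt [ 0.007  0.002 -1.   ] w 25.3 t 19.9 F [ 0.6 -0.2 -0.4]
```

```bash
python3 -m handwheel '[[[1,-0.4,-0.98,0,0,0,0],[1,-0.4,-0.98,0,0,0,0],[1,-0.4,-0.98,0,0,0,0],[1,-0.4,-0.98,0,0,0,0],[1,-0.4,-0.98,0,0,0,0],[1,-0.4,-0.98,0,0,0,0],[1,-0.4,-0.98,0,0,0,0],[1,-0.4,-0.98,0,0,0,0],[1,-0.4,-0.98,0,0,0,0],[1,-0.4,-0.98,0,0,0,0],[1,-0.4,-0.98,0.3,0,0,0],[1,-0.46,-1,0.4,0,0,0],[1,0,0,0.8,0,0,0],[1,0,0,0.4,0,0,0],[1,0,0,0,0,0,0],[1,0,0,0,0,0,0]]]'; python3 - <<'E'
from h import *
go(626,-77.5,31.4,73)
im=capture('wrist');cv2.imwrite('pics/w10.png',im[:,:,::-1])
E
```

```text
time_s: 21.27
ee_pos: [627.5, -76.7, 71.6]
eef_rot: [0.144, 0.99, 0.0, -0.001]
contact_force: [0.1, 0.7, -0.6]
width: 25.1
grasp_force: 29.9
az 0.08 txyz [ 0.04 -0.04  1.34] | at [627.5 -76.7  71.6] 73.5 tilt [-0.002  0.001 -1.   ] w 25.1 t 21.3 F [ 0.1  0.7 -0.6]
```

View pics/w10.png

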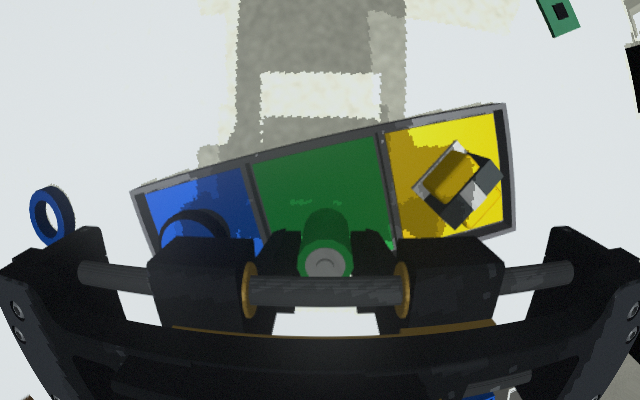

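The cell (325,260) is held upright over the green mat, clear of the driver and transformer. Lowering.

```bash
python3 -m handwheel '[[[1,0.04,-0.04,0.5,0,0,0],[1,0,0,0.4,0,0,0],[1,0,0,0.2,0,0,0],[1,0,0,0.1,0,0,0],[1,0,0,0,0,0,0],[1,0,0,0,0,0,0]]]'; python3 -m handwheel '[[[1,0,0,0.05,0,0,0],[1,0,0,0,0,0,0],[1,0,0,0,0,0,0]]]'
```

```text
time_s: 21.82
ee_pos: [626.9, -77.5, 37.1]
eef_rot: [0.144, 0.99, -0.0, 0.001]
contact_force: [0.3, -0.4, -0.3]
width: 25.6
grasp_force: 29.9
time_s: 22.07
ee_pos: [626.6, -77.7, 35.1]
eef_rot: [0.144, 0.99, -0.0, 0.0]
contact_force: [-0.3, -0.3, -0.9]
width: 24.9
grasp_force: 29.9
```

```bash
python3 -m handwheel '[[[1,0,0,0.05,0,0,0],[1,0,0,0.03,0,0,0],[1,0,0,0,0,0,0],[1,0,0,0,0,0,0]]]'; python3 -m handwheel '[[[1,0,0,0.03,0,0,0],[1,0,0,0,0,0,0],[1,0,0,0,0,0,0]]]';python3 -m handwheel '[[[1,0,0,0.03,0,0,0],[1,0,0,0,0,0,0],[1,0,0,0,0,0,0]]]'
```

```text
time_s: 22.4
ee_pos: [626.4, -77.6, 32.3]
eef_rot: [0.144, 0.99, 0.0, -0.0]
contact_force: [-0.4, -0.2, -1.0]
width: 25.1
grasp_force: 29.9
time_s: 22.65
ee_pos: [626.4, -77.6, 31.5]
eef_rot: [0.144, 0.99, -0.0, 0.0]
contact_force: [0.5, -0.5, -0.4]
width: 25.1
grasp_force: 29.9
time_s: 22.9
ee_pos: [626.7, -77.7, 31.4]
eef_rot: [0.144, 0.99, -0.0, 0.001]
contact_force: [-1.0, -0.2, 5.3]
width: 25.2
grasp_force: 29.9
```

Contact at the expected height; releasing and backing off.

```bash
python3 -m handwheel '[[[0.45,0,0,0,0,0,0],[0.45,0,0,0,0,0,0],[0.45,0,0,0,0,0,0],[0.45,0,0,0,0,0,0],[0.45,0,0,0,0,0,0],[0.45,0,0,-0.4,0,0,0],[0.45,0,0,-1,0,0,0],[0.45,0,0,-1,0,0,0],[0.45,0,0,-1,0,0,0],[0.45,1,0,-1,0,0,0],[0.45,1,0,0,0,0,0],[0.45,1,0,0,0,0,0],[0.45,1,0,0,0,0,0],[0.45,1,0,0,0,0,0],[0.45,1,0,0,0,0,0],[0.45,0,0,0,0,0,0],[0.45,0,0,0,0,0,0]]]'; python3 - <<'E'
from h import *
go(626,-77.5,31.4,73)
n='top';im=capture(n);cv2.imwrite('pics/top11.png',cv2.resize(im[100:260,220:500,::-1],None,fx=2.8,fy=2.8,interpolation=cv2.INTER_CUBIC))
E
```

```text
time_s: 24.32
ee_pos: [454.0, -26.3, 163.2]
eef_rot: [0.144, 0.99, -0.0, 0.001]
contact_force: [0.2, 0.8, 0.4]
width: 48.7
grasp_force: 0.0
az 0.08 txyz [-5.98  0.04  4.39] | at [454.  -26.3 163.2] 73.5 tilt [ 0.002 -0.    -1.   ] w 48.7 t 24.3 F [0.2 0.8 0.4]
```

View pics/top11.png

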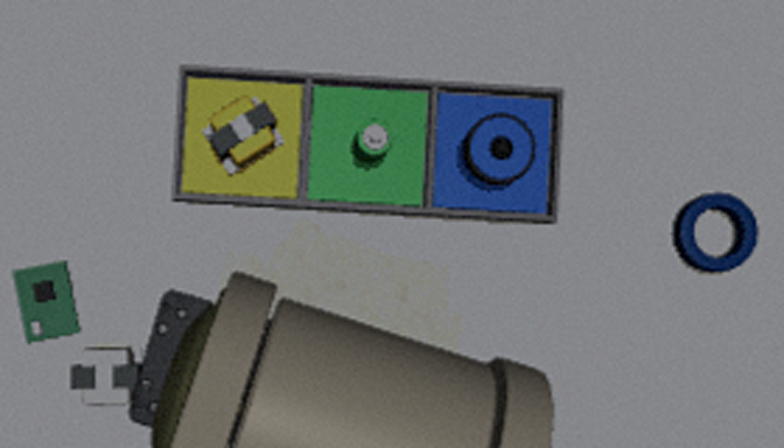

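The crop shows all three standing upright near the centres of their mats (transformer (243,132), cell (374,138), driver (500,148)), and the arm is clear. Handing in.

```bash
python3 -c "
from bench import *
print(finish_job())"
```

```text
the job is handed in; nothing more can be done
None
```

The kit is packed and handed in at about 24 s: the blue driver, then the yellow transformer, then the cell, each upright and let go near the middle of its own mat; I never touched the white look-alikes, and the hand-in returned no verdict.

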